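# Stack the keyed control module

### The job

Put the control module on the repair bench together: first set the black board carrier on the grey housing in the teal holder, then the finned aluminium cover on the carrier. Turn each part so that its orange-marked end lies over the orange-marked end below and all its lugs drop into the notches, leaving it sitting flat and fully home. Leave the screwdriver, the jar and the spool where they are.

Things in the scene. Friction and masses are not known exactly. Their poses are not given: they have to be found in the camera images.
- base_rim (a point): Centre of the grey lower housing's rim top, 30 mm above the bench; x along the housing towards its orange-marked end, z up. The housing is 104 x 46 mm, fixed in a teal holder (160 x 76 mm plate, 10 mm high, end jaws 20 mm high). Rim corners and plate are orange at the +x end. Rim 10 mm high, inner opening 88 x 30 mm.
- base_key (a point): Middle of the housing's wide orange-marked notch at rim height, 48 mm along +x from base_rim. Open-topped notches, 10 mm deep, in the middle of each rim side: 28 mm wide at the +x end, 14 mm at the -x end, 18 mm on each long side: 2 mm wider each side than the lugs, 1 mm deeper than they are tall. Seated, carrier_key lies here.
- carrier_center (a point): Centre of the body (without lugs) of the loose black carrier, green board on top; 0.1 to 0.2 kg. 108 mm long (x, +x to the orange end), 50 wide (y; grip here across the long sides), 24 high; point 12 mm above the underside, 21 mm above the bench at the start. Top rim notched like the housing's, wide notch at the +x end, rim corners orange there. Seated: 12 mm above base_rim, x axes alike.
- carrier_key (a point): Root of the carrier's wide orange lug, at underside height, 48 mm along +x from the middle. Four round-nosed lugs, 9 mm tall, 5 thick, on which it rests at the start: 24 mm wide orange at the +x end, 10 mm at the -x end (48 mm from the middle), 14 mm under each long side's middle (19 mm from the middle).
- cover_center (a point): Centre of the body (without lugs) of the loose aluminium cover, seven lengthwise fins on top and a flat orange patch at the +x end; 0.15 to 0.28 kg. 112 mm long (x), 54 wide (y; grip here across the long sides), 24 high; point 12 mm above the underside, 21 mm above the bench at the start. Seated: 24 mm above carrier_center, x axes alike.
- cover_key (a point): Root of the cover's wide orange lug, at underside height, 48 mm along +x from the middle; seated, 24 mm above carrier_key. Four round-nosed lugs, 9 mm tall, 5 thick, on which it rests at the start: 24 mm wide orange at the +x end, 10 mm at the -x end (48 mm from the middle), 14 mm under each long side's middle (19 mm from the middle).
- driver_grip (a point): Handle of a red screwdriver, 170 mm long, lying on the bench beyond the work: leave it.
- paste_center (a point): Centre of a small jar with a green cap, 42 mm across, 45 mm high, beyond the work: leave it.
- spool_center (a point): Centre of a blue spool, 54 mm across, 42 mm high, standing on the bench: leave it.
Things that resemble listed ones, but are neither listed nor needed, are in the scene too. Of the things shaped like the part that bears carrier_center, the black one is meant.

How it is judged:
By the outcome, as a careful person would: the job done as asked, in the order asked, and still so for the second after the job is handed in, with the robot touching nothing.
It also fails if it takes over 64 s, if anything falls off the work surface, if the arm or the gripper's body presses on something with over 40 N, if the wrist force passes 120 N, or if a joint passes its speed limit or range.

### The arm

A 6-joint arm with a two-finger parallel gripper is mounted at the origin on the work surface. World frame = base frame: x ahead of the robot, y to its left, z up, the work surface at z = 0. Lengths are in m, angles in rad, forces in N, time in s.
With the tool pointing down it reaches from about 0.3 to 0.875 m from the base axis. Payload 4.2 kg.
Tool frame: the origin (TCP) lies midway between the tips of the shut fingers; the grasp point (between the pads) lies 19 mm behind it; z points along the fingers, y is the line along which they close (so a half turn about z gives the same grasp; the last joint's range is limited). The gripper opens to 85 mm and grips with 20 to 120 N. Pads are 22 mm wide; open, the fingers measure 114 mm over their backs; the gripper's body (76 mm by 85 mm) begins 54 mm behind the grasp point. The pads swing forward as they close: fully open they stand 13 mm farther back than shut.
Start: joints at [1.294, 0.32, 1.565, -0, 1.257, -0.02], TCP at [0.146, 0.556, 0.231] pointing down, gripper open.
Joint ranges: [-3.11, 3.11], [-0.84, 2.01], [0.21, 2.61], [-1.34, 4.49], [0.05, 2.63], [-2.56, 2.56]. Speed limits (rad/s): [2.57, 2.57, 3.14, 3.14, 3.14, 3.14].

### API

Orientations are given as [roll, pitch, yaw] about the fixed x, y, z axes, in that order (R = Rz(yaw) Ry(pitch) Rx(roll)).
In Python, from station import ctrl gives the robot as it stands.
- The arm moves only by the shell command python3 -m crank 'ROWS' [OPENING] [FORCE]. ROWS is a JSON object of lists of equal length, an entry for each row: "xyz": the shift along the tool's x, y, z in mm, a list of three; "angular": the turn, a rotation vector about the tool's x, y, z in degrees, a list of three. A call has 1 to 12 rows; each row shifts and turns the commanded pose from where the row before left it, along the tool's axes as they then stand; what a row does not reach is not made up. A row lasts 1/10 s, in which the tool goes at most 50 mm and 8.59 degrees, less where a joint would pass 70% of its speed; a pose out of reach is approached as far as the arm can. A call is refused whole if a number of a shift passes 50 or a number of a turn 8.59, either way. A call with a gripper value outside its range is refused whole. OPENING is the opening, from -1 (shut) to 1 (fully open), so that 0 is half open, set as the call begins (- or left out, the last holds). The fingers move at their own pace and stop on an object; FORCE is the grip in N (left out, the last holds). Time passes only in rows, so rows that do not move let the fingers close. It gives the time, the measured TCP pose, the force, the opening and the grip force at its end, in the units of the state.
- ctrl.get_state(): the state, without advancing time (a new reading comes with each control period).
- ctrl.read_camera(name): name is "scene" or "top" or "wrist"; returns the picture (384x512x3 uint8, blue, green, red); there is no depth.
- ctrl.calibration(name): a dict with "mtx" (3x3 intrinsics, pixels), "rvec" (rotation vector, rad) and "tvec" (3), from world to camera coordinates, as OpenCV has them. Camera axes: x right, y down, z forward; pixel columns grow to the right and rows downward; lengths in m; the calibration is good to about 2 mm. A picture is of the moment at which its call begins: read the wrist's pose just before it. calibration takes no time and is no camera call; for the wrist camera it gives the pose at the moment of the call.
- ctrl.close_job(): hands the job in; it is judged then, once.
The state is a dict: "time": time; "qpos": joint angles; "dq": joint speeds; "joint_efforts": joint torques, N m; "tool_pos": TCP position; "ee_rot": TCP orientation; "force": force on the tool from outside, world axes, zero at the start; "ft_torque": the same for the moment, N m; "finger_gap": opening from 0.0 (shut) to 1.0 (fully open); "grasp_force": force on a finger pad.
Only numpy, scipy, OpenCV 4.12 (cv2) and the standard library are available. Lean on these libraries where they do the work, as an engineer would, in place of code of your own. Each camera call takes 0.05 s, during which the arm holds its last target. There are 200 camera calls.

## Working session

There is one attempt and no reset: what is moved stays moved. The work goes in short steps, Python scripts to look and compute and a shell command to move; the robot and the scene stay as the last step left them, time stands still between calls to the robot, and variables do not carry over. Pictures are saved under pics/ and viewed, at most 10 in all, crops included, and the job is handed in when it is done.

```bash
mkdir -p pics; ls; python3 - <<'E'
from station import ctrl
import cv2
for n in("top","scene"):
    cv2.imwrite(f"pics/{n}0.png",ctrl.read_camera(n))
    c=ctrl.calibration(n);print(n,c)
s=ctrl.get_state();print(s)
E
```

```text
pics
top {'mtx': array([[498.7543204 ,   0.        , 253.73297129],
       [  0.        , 498.7543204 , 198.24027158],
       [  0.        ,   0.        ,   1.        ]]), 'rvec': array([ 2.19876622, -2.15263339,  0.09639943]), 'tvec': array([-0.10013433,  0.47680777,  1.33743989])}
scene {'mtx': array([[385.55490047,   0.        , 246.4083168 ],
       [  0.        , 385.55490047, 192.14438439],
       [  0.        ,   0.        ,   1.        ]]), 'rvec': array([ 0.93415305,  2.34775496, -1.16824599]), 'tvec': array([ 0.42873466, -0.12261674,  1.26297952])}
{'time': 0.1, 'qpos': array([ 1.29402468e+00,  3.20255319e-01,  1.56555353e+00,  1.65005917e-05,
        1.25741479e+00, -2.00438798e-02]), 'dq': array([ 0.00020967, -0.0006427 , -0.00215668, -0.00098592, -0.00048737,
        0.00017367]), 'joint_efforts': array([ 1.06672640e-03, -4.16409981e+01, -2.34705931e+01, -1.11353133e-04,
        4.76244240e-03, -2.14386034e-05]), 'tool_pos': array([0.1459043 , 0.55573896, 0.23055199]), 'ee_rot': array([-3.13996230e+00, -4.83746855e-05,  2.88485974e+00]), 'force': array([-0.35936766, -0.09210216, -0.63458605]), 'ft_torque': array([-0.02641367,  0.04288946,  0.00457632]), 'grasp_force': 0.0, 'finger_gap': 0.9993524993812477}
```

View pics/top0.png

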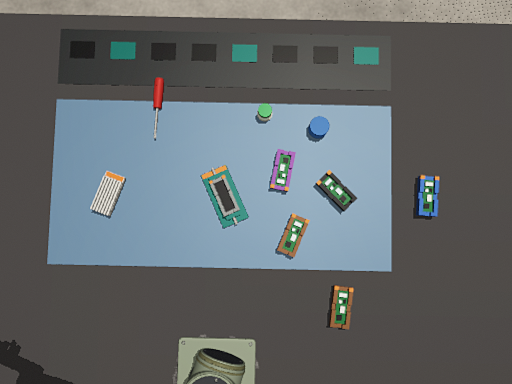

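View pics/scene0.png

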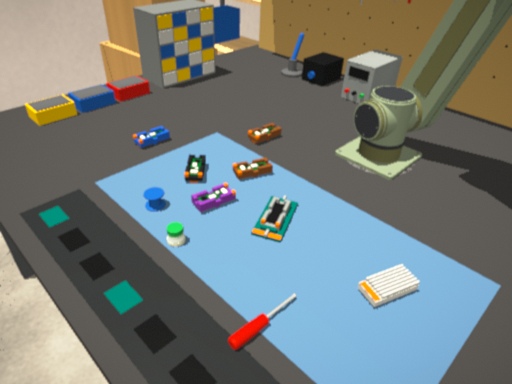

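The top view shows the housing at (225,197), with its orange plate end at (214,172), and the cover at (108,194), with its orange end up at (116,176). Five things could be taken for the carrier: black (336,191), purple (283,171), orange (293,235), brown (341,307) and blue (429,196). I choose the black one and will check it in a close crop. The jar is at (265,112), the spool at (319,126) and the screwdriver at (158,95).

```bash
cat > h.py <<'E'
import numpy as np,cv2
from station import ctrl
from scipy.spatial.transform import Rotation as R
def ray(c,uv,z):
    "pixels -> world points on plane z"
    Rm=cv2.Rodrigues(c["rvec"])[0]; t=np.ravel(c["tvec"]); o=-Rm.T@t
    uv=np.atleast_2d(np.array(uv,float))
    d=np.c_[uv,np.ones(len(uv))]@np.linalg.inv(c["mtx"]).T@Rm
    return o+d*((z-o[2])/d[:,2])[:,None]
def delta(xyz,yaw,z_down=True):
    "shift (mm, tool axes now) and turn (deg about tool z) to TCP xyz, tool yaw (mod pi)"
    s=ctrl.get_state(); M=R.from_euler('xyz',s['ee_rot'])
    T=R.from_euler('xyz',[np.pi,0,yaw])
    alt=T*R.from_euler('z',np.pi)
    out=[(M.inv()*q).as_rotvec(degrees=True) for q in(T,alt)]
    return (M.inv().apply(np.array(xyz)-s['tool_pos'])*1000).round(1),[o.round(2) for o in out]
E
python3 - <<'E'
from h import *
im=cv2.imread("pics/top0.png");c=ctrl.calibration("top")
for n,uv,z in[("black",(336,191),.033),("base",(225,196),.03),("baseorange",(214,172),.01),("cover",(108,194),.033),("covor",(116,176),.033),("jar",(265,112),.045),("spool",(319,126),.042),("purple",(283,171),.03),("orange",(293,235),.03)]:print(n,ray(c,uv,z)[0].round(3))
cv2.imwrite("pics/crop.png",np.hstack([cv2.resize(im[160:220,p:p+60],(390,390),interpolation=3) for p in(306,195)]))
w=ctrl.calibration("wrist");print(w,-cv2.Rodrigues(w["rvec"])[0].T@np.ravel(w["tvec"]))
E
```

```text
black [ 0.502 -0.312  0.033]
base [ 0.482 -0.012  0.03 ]
baseorange [0.55  0.021 0.01 ]
cover [0.481 0.304 0.033]
covor [0.53  0.285 0.033]
jar [ 0.713 -0.116  0.045]
spool [ 0.678 -0.263  0.042]
purple [ 0.554 -0.168  0.03 ]
orange [ 0.381 -0.198  0.03 ]
{'mtx': array([[297.37362237,   0.        , 252.96339627],
       [  0.        , 297.37362237, 191.74030313],
       [  0.        ,   0.        ,   1.        ]]), 'rvec': array([-2.28245123, -1.76066759, -0.27331082]), 'tvec': array([-0.57416946, -0.04014398,  0.38110416])} [0.07058485 0.57570571 0.37430363]
```

View pics/crop.png

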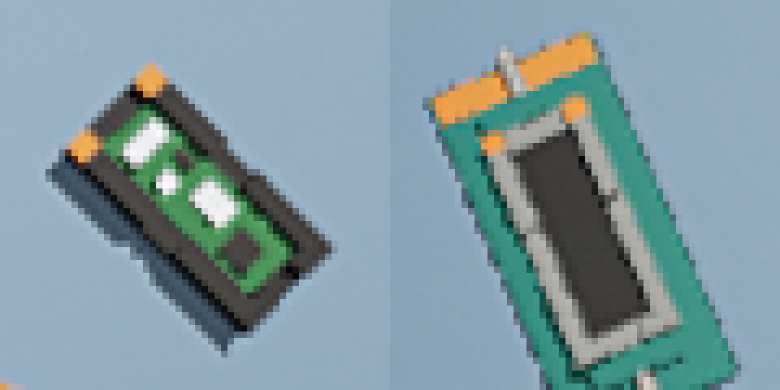

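The crop confirms the black carrier, with orange corners at its upper-left end: roughly (0.502,-0.312), yaw about 43°. The housing is at about (0.482,-0.012), yaw about 24°, and the cover at about (0.481,0.304), yaw about -24°. I'll go to a hover over the housing first.

```bash
python3 -m crank '{"xyz":[[-29,-36.6,5],[-29,-36.6,5],[-29,-36.6,5],[-29,-36.6,5],[-29,-36.6,5],[-29,-36.6,5],[-29,-36.6,5],[-29,-36.6,5],[-29,-36.6,5],[-29,-36.6,5],[-29,-36.6,5],[-29,-36.6,5]],"angular":[[0,0,0],[0,0,0],[0,0,0],[0,0,0],[0,0,0],[0,0,0],[0,0,0],[0,0,0],[0,0,0],[0,0,0],[0,0,0],[0,0,0]]}' 1 40
python3 -m crank '{"xyz":[[-29,-36.6,5],[-29,-36.6,5],[0,0,0],[0,0,0],[0,0,0],[0,0,0],[0,0,0],[0,0,0],[0,0,0],[0,0,0],[0,0,0],[0,0,0]],"angular":[[0,0,0],[0,0,8.3],[0,0,8.3],[0,0,8.3],[0,0,8.3],[0,0,8.3],[0,0,8.3],[0,0,8.3],[0,0,8.3],[0,0,8.3],[0,0,8.3],[0,0,8.3]]}'
python3 -m crank '{"xyz":[[0,0,0],[0,0,0],[0,0,0],[0,0,0],[0,0,0],[0,0,0],[0,0,0],[0,0,0]],"angular":[[0,0,8.3],[0,0,8.3],[0,0,8.3],[0,0,8.3],[0,0,8.3],[0,0,8.3],[0,0,0],[0,0,0]]}'
python3 - <<'E'
from h import *
import pickle
w=ctrl.calibration("wrist");s=ctrl.get_state();im=ctrl.read_camera("wrist")
pickle.dump((w,s,im),open("base.pkl","wb"));cv2.imwrite("pics/wbase.png",im)
print(s['tool_pos'],s['ee_rot'],s['time'],s['force'])
E
```

```text
time: 1.3
tool_pos: [0.3713, 0.0411, 0.1711]
ee_rot: [3.141, 0.0, 2.885]
force: [1.1, 1.5, 0.4]
finger_gap: 1.002
grasp_force: 0.0
time: 2.5
tool_pos: [0.4083, -0.0425, 0.161]
ee_rot: [-3.141, 0.0, 1.285]
force: [0.5, 0.4, 0.1]
finger_gap: 1.001
grasp_force: 0.0
time: 3.3
tool_pos: [0.4084, -0.0425, 0.1611]
ee_rot: [-3.141, 0.0, 0.425]
force: [1.0, 0.0, 0.3]
finger_gap: 1.0
grasp_force: 0.0
[ 0.40839537 -0.04251051  0.16111456] [-3.14127814e+00  3.38158269e-04  4.25154161e-01] 3.3 [0.95954771 0.01214023 0.3178321 ]
```

View pics/wbase.png

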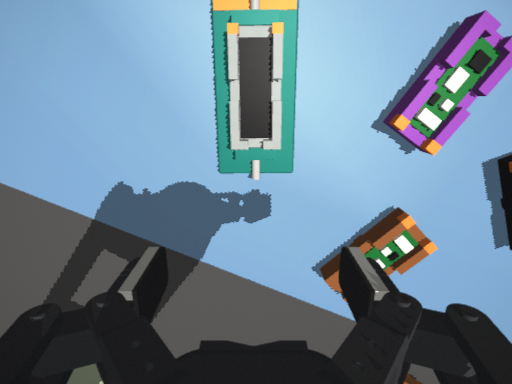

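The wrist view shows the housing at (256,86), with orange rim corners at (233,28) and (278,28). The purple and orange look-alikes are to the right, and the black carrier is at the right edge. I'll measure the rim now and then fetch the carrier.

```bash
cat >> h.py <<'E'
def rect(w,mask,z):
    "minAreaRect in world plane of the largest blob; center, long-axis yaw(deg, mod 180), size mm"
    cs,_=cv2.findContours(mask.astype(np.uint8),cv2.RETR_EXTERNAL,cv2.CHAIN_APPROX_NONE)
    k=max(cs,key=cv2.contourArea)[:,0,:]
    p=ray(w,k,z)[:,:2]
    (c,sz,_)=cv2.minAreaRect((p*1000).astype(np.float32)); b=cv2.boxPoints((c,sz,_))
    e=max((b[1]-b[0],b[2]-b[1]),key=np.linalg.norm)
    return np.array(c)/1000,np.degrees(np.arctan2(e[1],e[0]))%180,np.round(sz,1)
def blobs(w,mask,z,amin=15):
    n,_,st,ce=cv2.connectedComponentsWithStats(mask.astype(np.uint8))
    return [(ce[i].round(1),st[i][4],ray(w,ce[i],z)[0].round(4)) for i in range(1,n) if st[i][4]>=amin]
def orange(im):
    h=cv2.cvtColor(im,cv2.COLOR_BGR2HSV); return (h[...,0]>8)&(h[...,0]<25)&(h[...,1]>130)&(h[...,2]>170)
E
python3 - <<'E'
from h import *
import pickle
w,s,im=pickle.load(open("base.pkl","rb"))
Rm=cv2.Rodrigues(w["rvec"])[0];print("cam",-Rm.T@np.ravel(w["tvec"]),"axis",Rm[2])
h=cv2.cvtColor(im,cv2.COLOR_BGR2HSV)
roi=np.zeros(im.shape[:2],bool);roi[17:156,221:291]=1
m=((h[...,1]<70)|orange(im))&roi
print(rect(w,m,.03)); print(blobs(w,orange(im)&roi,.03))
c=((h[...,2]<75)&(h[...,1]<90)&roi); print("opening",rect(w,c,.02))
teal=(h[...,0]>75)&(h[...,0]<95)&(h[...,1]>130)
print("teal",rect(w,teal|orange(im)&(np.arange(384)<14)[:,None],.01))
print(im[60,215:300:3].tolist())
E
```

```text
cam [ 0.48003793 -0.01039847  0.304838  ] axis [-0.27910511 -0.12566739 -0.95200213]
(array([ 0.4857655 , -0.00949168]), np.float32(24.702793), array([104.8,  46.9]))
[(array([232.1,  28. ]), np.int32(121), array([0.5216, 0.0275, 0.03  ])), (array([277. ,  27.6]), np.int32(110), array([ 0.5371, -0.0061,  0.03  ]))]
opening (array([ 0.48541269, -0.01013818]), np.float32(25.343878), array([84.4, 28.5]))
teal (array([ 0.48308185, -0.01069493]), np.float32(24.820347), array([153.2,  75.1]))
[[132, 148, 50], [145, 161, 57], [146, 161, 58], [134, 148, 52], [92, 99, 55], [208, 212, 208], [209, 214, 209], [209, 214, 210], [84, 85, 86], [68, 69, 72], [70, 69, 72], [71, 71, 74], [73, 73, 74], [73, 75, 76], [75, 76, 78], [76, 76, 78], [76, 78, 79], [78, 79, 81], [74, 74, 78], [88, 89, 87], [215, 220, 216], [216, 220, 217], [216, 221, 218], [164, 182, 75], [164, 181, 76], [164, 181, 76], [163, 181, 75], [167, 155, 100], [241, 220, 178]]
```

```bash
python3 -m crank '{"xyz":[[-15,44.5,0],[-15,44.5,0],[-15,44.5,0],[-15,44.5,0],[-15,44.5,0],[-15,44.5,0],[-15,44.5,0],[0,0,0],[0,0,0],[0,0,0],[0,0,0],[0,0,0]],"angular":[[0,0,0],[0,0,0],[0,0,0],[0,0,0],[0,0,0],[0,0,0],[0,0,0],[0,0,-6.2],[0,0,-6.2],[0,0,-6.2],[0,0,0],[0,0,0]]}'
python3 - <<'E'
from h import *
import pickle
w=ctrl.calibration("wrist");s=ctrl.get_state();im=ctrl.read_camera("wrist")
pickle.dump((w,s,im),open("car.pkl","wb"));cv2.imwrite("pics/wcar.png",im)
print(blobs(w,orange(im),.033))
E
```

```text
time: 4.55
tool_pos: [0.4404, -0.3696, 0.1611]
ee_rot: [-3.141, -0.0, 0.746]
force: [0.0, -0.2, 0.0]
finger_gap: 1.003
grasp_force: 0.0
[(array([278.3,  22.7]), np.int32(179), array([ 0.5538, -0.2931,  0.033 ])), (array([231.3,  25.2]), np.int32(184), array([ 0.5266, -0.2663,  0.033 ])), (array([77.7, 65.5]), np.int32(776), array([ 0.4158, -0.1909,  0.033 ])), (array([107.7,  99. ]), np.int32(1019), array([ 0.4104, -0.225 ,  0.033 ])), (array([31.9, 92.3]), np.int32(142), array([ 0.3705, -0.1734,  0.033 ])), (array([ 12.8, 115.6]), np.int32(19), array([ 0.3415, -0.171 ,  0.033 ])), (array([ 42.6, 136.6]), np.int32(624), array([ 0.3432, -0.2   ,  0.033 ])), (array([457.3, 223.2]), np.int32(109), array([ 0.5475, -0.5471,  0.033 ])), (array([478.3, 248.9]), np.int32(109), array([ 0.5452, -0.5867,  0.033 ])), (array([ 84. , 287.8]), np.int32(427), array([ 0.2317, -0.3161,  0.033 ]))]
```

View pics/wcar.png

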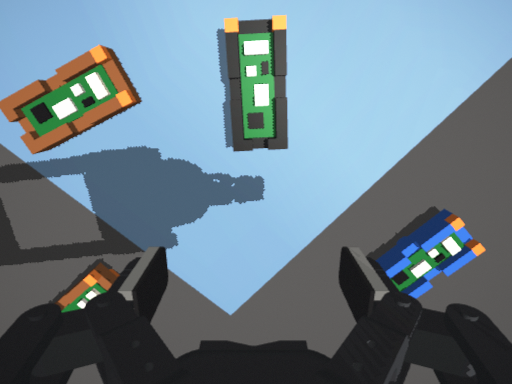

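The carrier is at (260,84) in the wrist view, with orange corners at (231,25) and (278,23). Nothing stands close to it.

```bash
python3 - <<'E'
from h import *
import pickle
w,s,im=pickle.load(open("car.pkl","rb"))
h=cv2.cvtColor(im,cv2.COLOR_BGR2HSV)
roi=np.zeros(im.shape[:2],bool);roi[10:158,214:298]=1
hh=h[...,0]
for v in(70,90):
    m=((h[...,2]<v)|orange(im)|((hh>45)&(hh<80)&(h[...,1]>90))|(h[...,1]<60))&roi
    m=cv2.morphologyEx(m.astype(np.uint8),cv2.MORPH_CLOSE,np.ones((5,5)))
    print(rect(w,m,.033))
g=((hh>45)&(hh<80)&(h[...,1]>90)&roi);g=cv2.morphologyEx(g.astype(np.uint8),cv2.MORPH_CLOSE,np.ones((15,15)));print("board",rect(w,g,.03))
a,b=[np.array(x[2]) for x in blobs(w,orange(im)&roi,.033)];d=a-b;print("yaw from corners",np.degrees(np.arctan2(-d[1],d[0]))-90, np.degrees(np.arctan2(d[0],-d[1])),(a+b)/2,np.linalg.norm(d))
c,yaw,_=rect(w,m,.033);print(delta([*c,.001],np.radians(yaw)))
E
```

```text
(array([ 0.50627008, -0.31410486]), np.float32(45.507683), array([108.5,  51.1]))
(array([ 0.50627008, -0.31410486]), np.float32(45.507683), array([108.5,  51.1]))
board (array([ 0.50583704, -0.31465085]), np.float32(45.438053), array([86.4, 29.5]))
yaw from corners -45.42440541936143 45.42440541936143 [ 0.5402 -0.2797  0.033 ] 0.03818481373530585
(array([ 86. ,   4. , 160.2]), [array([-0.01, -0.  , -2.78]), array([-0.0000e+00,  2.0000e-02,  1.7722e+02])])
```

```bash
python3 -m crank '{"xyz":[[0,0,0],[42.9,4.1,0],[42.8,4.1,0],[0,0,40],[0,0,40],[0,0,40],[0,0,25],[0,0,15],[0,0,0],[0,0,0]],"angular":[[0,0,-2.8],[0,0,0],[0,0,0],[0,0,0],[0,0,0],[0,0,0],[0,0,0],[0,0,0],[0,0,0],[0,0,0]]}'
python3 -m crank '{"xyz":[[0,0,0],[0,0,0],[0,0,0],[0,0,0],[0,0,0],[0,0,0],[0,0,0],[0,0,0]],"angular":[[0,0,0],[0,0,0],[0,0,0],[0,0,0],[0,0,0],[0,0,0],[0,0,0],[0,0,0]]}' -1 40
```

```text
time: 5.6
tool_pos: [0.5066, -0.3143, 0.0016]
ee_rot: [3.141, -0.0, 0.795]
force: [-0.1, -0.2, -0.2]
finger_gap: 1.004
grasp_force: 0.0
time: 6.4
tool_pos: [0.5069, -0.3147, 0.0026]
ee_rot: [3.139, -0.001, 0.796]
force: [-0.3, 0.4, 6.5]
finger_gap: 0.576
grasp_force: 41.4
```

```bash
python3 -m crank '{"xyz":[[0,0,-10],[0,0,-30],[0,0,-40],[0,0,-20],[15,-17,0],[29,-32.7,0],[29,-32.7,0],[29,-32.7,0],[29,-32.7,0],[29,-32.7,0],[29,-32.7,0],[14,-15.5,0]],"angular":[[0,0,0],[0,0,0],[0,0,0],[0,0,0],[0,0,0],[0,0,0],[0,0,0],[0,0,0],[0,0,0],[0,0,0],[0,0,0],[0,0,0]]}' -1 50
python3 -m crank '{"xyz":[[0,0,0],[0,0,0],[0,0,0],[0,0,0],[0,0,0],[0,0,0]],"angular":[[0,0,5],[0,0,6],[0,0,6],[0,0,3.8],[0,0,0],[0,0,0]]}'
python3 - <<'E'
from h import *
print(delta([.4858,-.0095,.06],np.radians(24.75)))
w=ctrl.calibration("wrist");im=ctrl.read_camera("wrist");cv2.imwrite("pics/whold.png",im)
E
```

```text
time: 7.6
tool_pos: [0.4839, -0.0063, 0.1017]
ee_rot: [-3.141, -0.0, 0.798]
force: [0.3, -0.6, -1.7]
finger_gap: 0.577
grasp_force: 52.4
time: 8.2
tool_pos: [0.4848, -0.0092, 0.1015]
ee_rot: [-3.142, -0.0, 0.434]
force: [0.6, -0.6, -1.1]
finger_gap: 0.579
grasp_force: 52.4
(array([ 0.8,  0.7, 41.5]), [array([-0.  , -0.  ,  0.11]), array([ 1.0000e-02, -0.0000e+00, -1.7989e+02])])
```

View pics/whold.png

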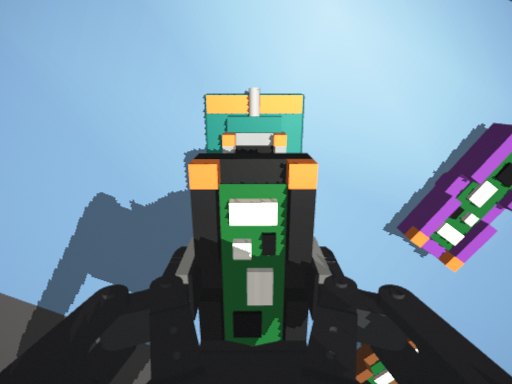

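The carrier is held level, with its orange corners at (204,173) and (302,173) over the housing's at (229,142) and (280,142). I'll check its offset in the hand numerically and lower it to just above contact.

```bash
python3 - <<'E'
from h import *
im=cv2.imread("pics/whold.png");w=ctrl.calibration("wrist");s=ctrl.get_state()
m=orange(im);m[:155]=0;m[195:]=0;m[:,:180]=0;m[:,325:]=0
b=blobs(w,m,.1319,100);print(b)
mid=(b[0][2]+b[1][2])/2;d=b[0][2]-b[1][2]
M=R.from_euler('xyz',s['ee_rot']);print(M.inv().apply(mid-s['tool_pos'])*1000,"expect x 48.3", M.inv().apply(d)*1000)
E
python3 -m crank '{"xyz":[[0.8,0.7,20],[0,0,15],[0,0,8],[0,0,0],[0,0,0]],"angular":[[0,0,0.1],[0,0,0],[0,0,0],[0,0,0],[0,0,0]]}'
```

```text
[(array([302.2, 175.7]), np.int32(722), array([ 0.5373, -0.0065,  0.1319])), (array([203. , 176.3]), np.int32(758), array([0.5206, 0.0288, 0.1319]))]
[ 4.85384066e+01  4.35594390e-02 -3.04202799e+01] expect x 48.3 [ 3.20286249e-01  3.90496788e+01 -1.98529965e-03]
time: 8.75
tool_pos: [0.4863, -0.0095, 0.0586]
ee_rot: [3.141, -0.001, 0.431]
force: [-0.8, -0.3, -0.7]
finger_gap: 0.576
grasp_force: 52.4
```

```bash
python3 -m crank '{"xyz":[[-0.5,0,15],[0,0,8],[0,0,3],[0,0,2],[0,0,2],[0,0,0]],"angular":[[0,0,0],[0,0,0],[0,0,0],[0,0,0],[0,0,0],[0,0,0]]}'
python3 -m crank '{"xyz":[[0,0,2],[0,0,1.5],[0,0,1],[0,0,0.5],[0,0,0]],"angular":[[0,0,0],[0,0,0],[0,0,0],[0,0,0],[0,0,0]]}'
```

```text
time: 9.35
tool_pos: [0.4857, -0.0097, 0.0284]
ee_rot: [3.142, -0.0, 0.431]
force: [-0.5, -0.2, -0.9]
finger_gap: 0.575
grasp_force: 52.4
time: 9.85
tool_pos: [0.4855, -0.0097, 0.0237]
ee_rot: [3.142, -0.0, 0.431]
force: [-2.2, -0.2, 4.7]
finger_gap: 0.574
grasp_force: 52.9
```

```bash
python3 -m crank '{"xyz":[[0,0,0.7],[0,0,0]],"angular":[[0,0,0],[0,0,0]]}'
python3 -m crank '{"xyz":[[0,0,0],[0,0,0],[0,0,0],[0,0,0],[0,0,0]],"angular":[[0,0,0],[0,0,0],[0,0,0],[0,0,0],[0,0,0]]}' 1
python3 -m crank '{"xyz":[[0,0,-20],[0,0,-40],[0,0,-40],[0,0,-37],[-42,0,0],[-42,0,0],[0,0,0],[0,0,0]],"angular":[[0,0,0],[0,0,0],[0,0,0],[0,0,0],[0,0,0],[0,0,0],[0,0,0],[0,0,0]]}'
python3 - <<'E'
from h import *
import pickle
w=ctrl.calibration("wrist");s=ctrl.get_state();im=ctrl.read_camera("wrist")
pickle.dump((w,s,im),open("seat.pkl","wb"));cv2.imwrite("pics/wseat.png",im)
m=orange(im);m[:,:200]=0;m[:,320:]=0
for b in blobs(w,m,.054): print(b)
E
```

```text
time: 10.05
tool_pos: [0.4855, -0.0097, 0.0237]
ee_rot: [3.141, -0.0, 0.431]
force: [-3.3, 0.8, 10.8]
finger_gap: 0.577
grasp_force: 53.7
time: 10.55
tool_pos: [0.4855, -0.0097, 0.0224]
ee_rot: [-3.141, 0.0, 0.431]
force: [0.0, -0.5, -0.1]
finger_gap: 1.003
grasp_force: 0.0
time: 11.35
tool_pos: [0.409, -0.045, 0.1598]
ee_rot: [3.141, -0.001, 0.43]
force: [1.3, 0.4, -0.7]
finger_gap: 1.0
grasp_force: 0.0
(array([228.2,   3.8]), np.int32(310), array([0.5317, 0.031 , 0.054 ]))
(array([276. ,   3.8]), np.int32(305), array([ 0.5463, -0.0009,  0.054 ]))
(array([226.4,  19.1]), np.int32(234), array([0.522 , 0.0283, 0.054 ]))
(array([278.1,  19. ]), np.int32(221), array([ 0.538 , -0.0067,  0.054 ]))
```

View pics/wseat.png

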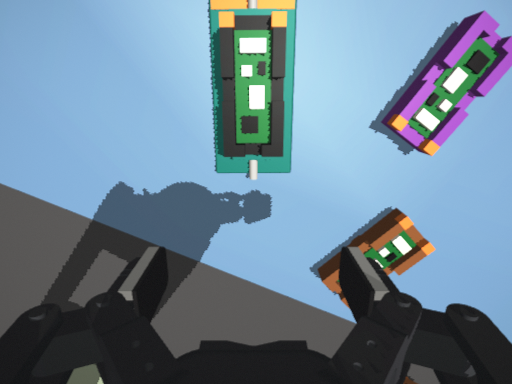

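The carrier sits square and seated at (252,84). Its orange corners (226,19) and (278,19) fit a rim height of 54 mm, centred within 0.5 mm. Next is the cover.

```bash
python3 -m crank '{"xyz":[[33.3,-28,0],[33.3,-28,0],[33.3,-28,0],[33.3,-28,0],[33.3,-28,0],[33.3,-28,0],[33.3,-28,0],[33.3,-28,0],[0,0,0],[0,0,0],[0,0,0],[0,0,0]],"angular":[[0,0,0],[0,0,0],[0,0,0],[0,0,0],[0,0,0],[0,0,0],[0,0,0],[0,0,0],[0,0,-8.2],[0,0,-8.2],[0,0,-8.2],[0,0,-8.2]]}'
python3 -m crank '{"xyz":[[0,0,0],[0,0,0],[0,0,0],[0,0,0],[0,0,0],[0,0,0],[0,0,0],[0,0,0],[0,0,0],[0,0,0],[0,0,0],[0,0,0]],"angular":[[0,0,-8.2],[0,0,-8.2],[0,0,-8.2],[0,0,-8.2],[0,0,-8.2],[0,0,-8.2],[0,0,-8.2],[0,0,-8.2],[0,0,-8.2],[0,0,-8.2],[0,0,-8.2],[0,0,-8.2]]}'
python3 - <<'E'
from h import *
import pickle
ctrl.read_camera("wrist")
w=ctrl.calibration("wrist");s=ctrl.get_state();im=ctrl.read_camera("wrist")
pickle.dump((w,s,im),open("cov.pkl","wb"));cv2.imwrite("pics/wcov.png",im)
m=orange(im)
for b in blobs(w,m,.033): print(b)
print(im[60,200:320:8].tolist())
E
```

```text
time: 12.6
tool_pos: [0.5585, 0.2715, 0.1587]
ee_rot: [-3.141, 0.0, 1.01]
force: [-0.1, 0.2, 0.7]
finger_gap: 1.0
grasp_force: 0.0
time: 13.8
tool_pos: [0.5585, 0.2713, 0.1588]
ee_rot: [3.141, -0.0, 2.728]
force: [-0.1, -0.4, -0.6]
finger_gap: 1.0
grasp_force: 0.0
(array([260.3, 147.6]), np.int32(670), array([0.5302, 0.2908, 0.033 ]))
(array([ 52.4, 246.2]), np.int32(305), array([0.5382, 0.059 , 0.033 ]))
(array([  2.2, 254.8]), np.int32(56), array([0.526 , 0.0062, 0.033 ]))
(array([ 32.4, 272.2]), np.int32(228), array([0.5552, 0.0221, 0.033 ]))
[[181, 150, 115], [138, 113, 86], [86, 70, 53], [112, 111, 108], [127, 132, 132], [124, 128, 129], [121, 126, 126], [124, 128, 129], [125, 129, 130], [107, 111, 111], [123, 128, 129], [87, 71, 54], [86, 69, 52], [86, 70, 52], [86, 70, 52]]
```

View pics/wcov.png

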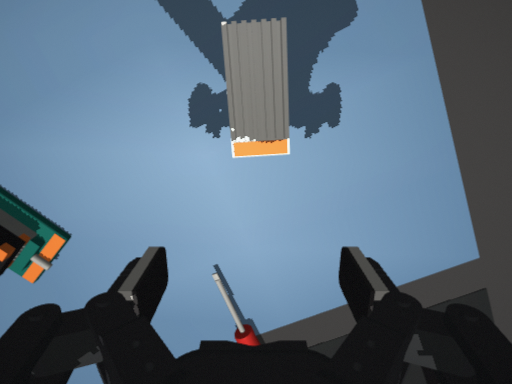

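The cover is at (257,88) in the wrist view, with its orange end toward the gripper at (260,148). The screwdriver is well clear, at (230,300).

```bash
python3 - <<'E'
from h import *
import pickle
w,s,im=pickle.load(open("cov.pkl","rb"))
h=cv2.cvtColor(im,cv2.COLOR_BGR2HSV)
roi=np.zeros(im.shape[:2],bool);roi[8:165,212:298]=1
m=((h[...,1]<60)|orange(im))&roi
m=cv2.morphologyEx(m.astype(np.uint8),cv2.MORPH_CLOSE,np.ones((5,5)))
for z in(.033,.027,.021):print(z,rect(w,m,z))
m2=m.copy();m2[136:]=0;print("fins",rect(w,m2,.033))
k=max(cv2.findContours(m,0,1)[0],key=cv2.contourArea);print(cv2.boxPoints(cv2.minAreaRect(k)).round(1).tolist())
c,yaw,_=rect(w,m,.030);print(c,yaw,delta([*c,.003],np.radians(yaw)))
E
```

```text
0.033 (array([0.48506378, 0.30711594]), np.float32(160.06952), array([ 53.5, 111.6]))
0.027 (array([0.48501959, 0.3072222 ]), np.float32(160.06952), array([ 54.7, 114. ]))
0.021 (array([0.48497537, 0.30732843]), np.float32(160.06952), array([ 55.8, 116.5]))
fins (array([0.47684387, 0.31012143]), np.float32(160.008), array([53.5, 94. ]))
[[220.1999969482422, 20.799999237060547], [286.0, 16.700000762939453], [294.6000061035156, 153.89999389648438], [228.8000030517578, 158.0]]
[0.48504163 0.30716907] 160.06953 (array([ 81.7,   2.9, 155.9]), [array([ 0.01, -0.01, -4.15]), array([-2.0000e-02, -1.0000e-02,  1.7585e+02])])
```

```bash
python3 -m crank '{"xyz":[[0,0,0],[40.7,4.4,0],[40.6,4.4,0],[0,0,40],[0,0,40],[0,0,40],[0,0,22],[0,0,12.5],[0,0,0],[0,0,0]],"angular":[[0,0,-4.2],[0,0,0],[0,0,0],[0,0,0],[0,0,0],[0,0,0],[0,0,0],[0,0,0],[0,0,0],[0,0,0]]}'
python3 -m crank '{"xyz":[[0,0,0],[0,0,0],[0,0,0],[0,0,0],[0,0,0],[0,0,0],[0,0,0],[0,0,0]],"angular":[[0,0,0],[0,0,0],[0,0,0],[0,0,0],[0,0,0],[0,0,0],[0,0,0],[0,0,0]]}' -1 50
```

```text
time: 14.9
tool_pos: [0.4852, 0.3067, 0.0058]
ee_rot: [3.14, 0.001, 2.793]
force: [0.7, 1.1, 0.7]
finger_gap: 0.998
grasp_force: 0.0
time: 15.7
tool_pos: [0.4851, 0.3064, 0.0067]
ee_rot: [3.139, 0.002, 2.794]
force: [0.3, -0.4, 6.3]
finger_gap: 0.621
grasp_force: 52.1
```

```bash
python3 -m crank '{"xyz":[[0,0,-10],[0,0,-35],[0,0,-40],[0,0,-25],[-7.7,-21.2,0],[-15.4,-42.4,0],[-15.4,-42.4,0],[-15.4,-42.4,0],[-15.4,-42.4,0],[-15.4,-42.4,0],[-15.4,-42.4,0],[-7.9,-21.4,0]],"angular":[[0,0,0],[0,0,0],[0,0,0],[0,0,0],[0,0,0],[0,0,0],[0,0,0],[0,0,0],[0,0,0],[0,0,0],[0,0,0],[0,0,0]]}' -1 60
python3 -m crank '{"xyz":[[0,0,0],[0,0,0],[0,0,0],[0,0,0],[0,0,0],[0,0,0],[0,0,0],[0,0,0],[0,0,0]],"angular":[[0,0,-4],[0,0,-7],[0,0,-8],[0,0,-8],[0,0,-8],[0,0,-6],[0,0,-3.6],[0,0,0],[0,0,0]]}'
python3 - <<'E'
from h import *
print(delta([.4858,-.0095,.08],np.radians(24.65)))
w=ctrl.calibration("wrist");s=ctrl.get_state();im=ctrl.read_camera("wrist");cv2.imwrite("pics/whold2.png",im)
print(s['ee_rot'],s['tool_pos'])
E
```

```text
time: 16.9
tool_pos: [0.4841, -0.013, 0.1158]
ee_rot: [-3.141, 0.001, 2.792]
force: [0.4, 0.3, -1.4]
finger_gap: 0.616
grasp_force: 63.8
time: 17.8
tool_pos: [0.4845, -0.0101, 0.1154]
ee_rot: [-3.142, 0.0, -2.712]
force: [1.1, 0.4, -2.9]
finger_gap: 0.615
grasp_force: 63.8
(array([-1.4,  0. , 35.4]), [array([3.0000e-02, 0.0000e+00, 1.7995e+02]), array([-0.  ,  0.02, -0.05])])
[-3.14154022e+00  3.06357488e-04 -2.71221291e+00] [ 0.48453829 -0.01007671  0.11544384]
```

View pics/whold2.png

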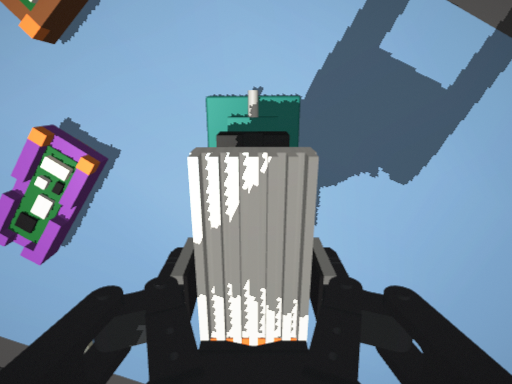

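The cover is held straight, with its plain end at (190..317,150) over the carrier's plain end and its orange end toward the gripper, over the orange end below. I'll check the in-hand offset and lower it.

```bash
python3 - <<'E'
from h import *
im=cv2.imread("pics/whold2.png");w=ctrl.calibration("wrist");s=ctrl.get_state()
h=cv2.cvtColor(im,cv2.COLOR_BGR2HSV)
M=R.from_euler('xyz',s['ee_rot'])
def edge(col):
    r=[i for i in range(143,165) if h[i,col,1]<45 and h[i,col,2]>90];return r[0] if r else None
print([edge(c) for c in range(192,318,8)])
for row in(165,185,205):
    c=np.where((h[row,180:330,1]<45)&(h[row,180:330,2]>90))[0]+180
    print(row,c.min(),c.max(),(M.inv().apply(ray(w,[(c.min()-.5,row),(c.max()+.5,row)],.1417)-s['tool_pos'])*1000).round(1).tolist())
print((M.inv().apply(ray(w,[(254,147.5),(254,150)],.1417)-s['tool_pos'])*1000).round(1).tolist(),"expect 56")
E
python3 -m crank '{"xyz":[[-1.4,0,20],[0,0,15],[0,0,8],[0,0,0],[0,0,0]],"angular":[[0,0,0],[0,0,0],[0,0,0],[0,0,0],[0,0,0]]}'
```

```text
[151, 147, 147, 147, 147, 147, 147, 147, 147, 147, 147, 147, 147, 147, 147, 149]
165 188 318 [[51.7, -26.6, -26.3], [51.7, 26.2, -26.3]]
185 189 316 [[43.3, -26.7, -26.3], [43.3, 26.0, -26.3]]
205 190 315 [[34.6, -26.9, -26.3], [34.6, 26.1, -26.3]]
[[58.8, 0.2, -26.3], [57.8, 0.2, -26.3]] expect 56
time: 18.35
tool_pos: [0.4863, -0.0095, 0.0725]
ee_rot: [-3.141, 0.001, -2.711]
force: [1.1, 0.4, -0.9]
finger_gap: 0.612
grasp_force: 63.8
```

```bash
python3 -m crank '{"xyz":[[0,0,8],[0,0,3],[0,0,2],[0,0,2],[0,0,0]],"angular":[[0,0,0],[0,0,0],[0,0,0],[0,0,0],[0,0,0]]}'
python3 -m crank '{"xyz":[[0,0,2],[0,0,1.5],[0,0,1],[0,0,0.5],[0,0,0]],"angular":[[0,0,0],[0,0,0],[0,0,0],[0,0,0],[0,0,0]]}'
```

```text
time: 18.85
tool_pos: [0.4858, -0.0095, 0.0569]
ee_rot: [3.141, -0.0, -2.711]
force: [-0.2, 0.1, -1.4]
finger_gap: 0.61
grasp_force: 63.8
time: 19.35
tool_pos: [0.4859, -0.0094, 0.052]
ee_rot: [3.141, -0.0, -2.711]
force: [-0.7, -0.1, -2.4]
finger_gap: 0.617
grasp_force: 63.8
```

```bash
python3 -m crank '{"xyz":[[0,0,0.7],[0,0,0.5],[0,0,0]],"angular":[[0,0,0],[0,0,0],[0,0,0]]}'
```

```text
time: 19.65
tool_pos: [0.486, -0.0095, 0.0519]
ee_rot: [-3.141, 0.001, -2.711]
force: [-2.4, -0.5, 7.4]
finger_gap: 0.613
grasp_force: 64.8
```

```bash
python3 -m crank '{"xyz":[[0,0,0.5],[0,0,0]],"angular":[[0,0,0],[0,0,0]]}'
python3 -m crank '{"xyz":[[0,0,0],[0,0,0],[0,0,0],[0,0,0],[0,0,0]],"angular":[[0,0,0],[0,0,0],[0,0,0],[0,0,0],[0,0,0]]}' 1
python3 -m crank '{"xyz":[[0,0,-20],[0,0,-40],[0,0,-40],[0,0,-25],[-42,0,0],[-42,0,0],[0,0,0],[0,0,0]],"angular":[[0,0,0],[0,0,0],[0,0,0],[0,0,0],[0,0,0],[0,0,0],[0,0,0],[0,0,0]]}'
python3 - <<'E'
from h import *
w=ctrl.calibration("wrist");im=ctrl.read_camera("wrist")
h=cv2.cvtColor(im,cv2.COLOR_BGR2HSV)
roi=np.zeros(im.shape[:2],bool);roi[2:175,205:305]=1
m=((h[...,1]<60)&(h[...,2]>85)|orange(im))&roi
print(rect(w,m,.078))
s=ctrl.read_camera("scene")
cv2.imwrite("pics/final.png",np.hstack([im[:200,150:350],cv2.resize(s[170:260,230:320],(200,200)) ]).repeat(2,0).repeat(2,1)[:600,:800])
E
```

```text
time: 19.85
tool_pos: [0.486, -0.0094, 0.0518]
ee_rot: [-3.141, 0.001, -2.711]
force: [-3.6, -0.8, 11.4]
finger_gap: 0.612
grasp_force: 65.3
time: 20.35
tool_pos: [0.4859, -0.0095, 0.0502]
ee_rot: [3.141, -0.0, -2.711]
force: [-0.2, -0.8, 0.8]
finger_gap: 0.995
grasp_force: 0.0
time: 21.15
tool_pos: [0.5621, 0.0259, 0.1746]
ee_rot: [3.141, -0.002, -2.71]
force: [0.2, -0.1, 0.5]
finger_gap: 1.002
grasp_force: 0.0
(array([ 0.49020853, -0.00730074]), np.float32(24.713707), array([125. ,  56.3]))
```

View pics/final.png

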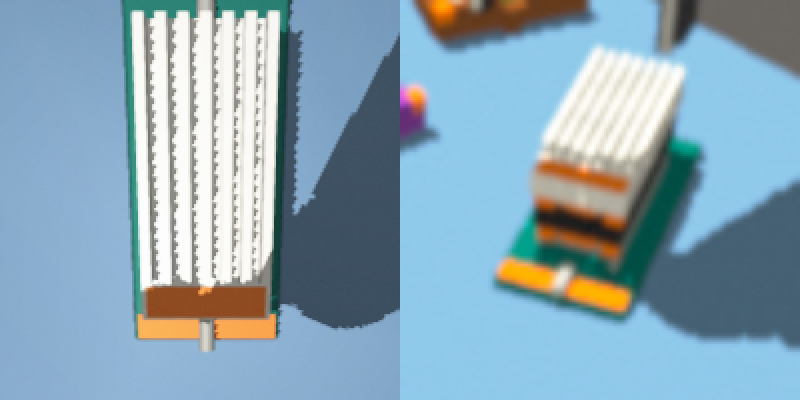

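The stack sits square with all the orange ends together; the yaw is 24.7° and the contact height is as predicted. The robot is clear, so I'm handing the job in.

```bash
python3 -c "
from station import ctrl
print(ctrl.close_job())"
```

```text
the job is handed in; nothing more can be done
None
```

The carrier is on the housing and the cover on the carrier, orange ends together and seated at the expected height; the job was handed in at about 21 s with the robot clear and the other items left alone.

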